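# Bring the film winder's mark to the top and set its brake

### The job

Get the film winder ready for threading: push its black handwheel round by the lugs until the ivory mark stands at the very top, in line with the red pointer, and let it come to rest there. Then press the red-knobbed brake lever down until its shoe sits firmly on the drum, with the mark still at the top, and let go. Leave the other things on the counter where they are.

Things in the scene. Friction and masses are not known exactly. Their poses are not given: they have to be found in the camera images.
- winder: hand film winder, fixed to the counter: grey-green base plate 250 x 230 mm, its top 14 mm above the counter, with a cast pedestal (y = -43 to -5 mm, up to 149 mm high) carrying a level axle. Origin under the middle of the plate at counter height; z up, x across the axle (away from the robot at yaw 0). The axle runs along y over the origin, 115 mm above the counter
- pointer (a point): point of the upright red pointer plate (14 mm wide, 6 mm thick) on the pedestal, over the axle, 193 mm above the counter, at the winder's y = -44 mm, beside the handwheel: it shows where the top of the wheel is
- handwheel (a joint): turn of the handwheel (and shaft, drum and hub with it) about the winder's y axis, rad: 0 or any multiple of 2 pi with the ivory mark at the top. At a value a the mark is a from the top, over towards the winder's +x for a in 0 to pi. It turns either way against light friction (about 0.06 N m), has no stops in use, and stays where it is left; pushed fast, it coasts a little
- wheel_centre (a point): point on the axle in the middle plane of the black handwheel (winder's y = -75 mm), 115 mm above the counter. The wheel: solid core of 60 mm radius with eight square finger lugs, 45 degrees apart, each 16 mm wide along the rim and 26 mm along the axle, out to 84 mm radius; gaps of about 40 mm between them, where a finger from above can push a lug
- mark (a point): middle of the outer end of the one marked lug, 84 mm from the axle, in the wheel's middle plane; z points outward from the axle. The outer 20 mm of this lug is painted ivory on all sides; the other seven lugs are plain black
- hub (a point): middle of the yellow reel hub (74 mm across, 36 mm wide, winder's y = 49 to 85 mm) on the axle; an aluminium reel flange of 128 mm diameter is on its inner side. Its black threading slot is in line with the mark. Two guide rollers, tops 68 mm above the counter, stand on the plate before and behind it
- brake (a joint): brake lever angle, rad: 0 fully raised (off), 0.40 level with the shoe on the drum (on). The lever turns about a pin along the winder's y axis at x = +60, y = +22 mm, 165 mm above the counter, and reaches towards the winder's -x over the steel drum (68 mm across). Pivot friction keeps it where it is left; 1 to 2 N at the knob moves it down; it goes solid on the drum
- brake_knob (a point): centre of the red ball knob, 30 mm across, at the end of the brake lever, 185 mm from its pin, at the winder's y = +22 mm; about 237 mm above the counter when raised and 165 mm when on
- glass_stand: bystander, loose: grey tin stand with foot 85 x 70 mm and a spring clip pinching a frosted glass fragment, about 180 mm tall in all; origin under the middle of its foot
- lens_cap: bystander, loose: matte black lens cap, 68 mm across, 14 mm high; origin under its middle
- heat_sink: bystander, loose: finned copper heat sink block 80 x 60 x 32 mm; origin under its middle
- ivory_knob: bystander, loose: ivory instrument knob, 62 mm across, 34 mm high; origin under its middle

How it is judged (in metres and radians):
On the way:
1. the mark is at the top and the wheel at rest, the brake still off (angle between mark's own z axis and vertical below 0.12 rad and velocity of joint handwheel between -0.06 and 0.06 rad/s and value of joint brake below 0.2 rad), for 0.25 s.
At the end, for the whole second after the job is handed in: the ivory mark at the top within 0.12 rad (about 10 mm at the rim), the wheel at rest, the brake lever down with its shoe on the drum (joint above 0.38 rad), the glass stand, lens cap, heat sink and ivory knob within 20 mm of where they were (angle between mark's own z axis and vertical below 0.12 rad and value of joint brake above 0.38 rad and velocity of joint handwheel between -0.05 and 0.05 rad/s and distance of each of glass_stand, lens_cap, heat_sink, ivory_knob from where it was at the start of the episode below 0.02 m); the robot touches nothing.
It fails at once if the glass stand is tipped or knocked (angle between glass_stand's own z axis and vertical above 0.2 rad or distance of glass_stand from where it was at the start of the episode above 0.02 m).
It fails at once if another bystander is pushed away (distance of any of lens_cap, heat_sink, ivory_knob from where it was at the start of the episode above 0.02 m).
It also fails if it takes over 62 s, if anything falls off the work surface, if the arm or the gripper's body presses on something with over 40 N, if the wrist force passes 120 N, or if a joint passes its speed limit or range.

### The arm

A 6-joint arm with a two-finger parallel gripper is mounted at the origin on the work surface. World frame = base frame: x ahead of the robot, y to its left, z up, the work surface at z = 0. Lengths are in m, angles in degrees, forces in N, time in s.
With the tool pointing down it reaches from about 0.25 to 0.725 m from the base axis. Payload 9.7 kg.
Tool frame: the origin (TCP) lies at the very end of the fingers, on their centre line; the grasp point (between the pads) lies 19 mm behind it (bot.hold_point_z is the distance from the TCP to the grasp point, in m); z points along the fingers, y is the line along which they close (so a half turn about z gives the same grasp; the last joint's range is limited). The gripper opens to 85 mm and grips with 20 to 120 N. Pads are 22 mm wide; open, the fingers measure 114 mm over their backs; the gripper's body (76 mm by 85 mm) begins 54 mm behind the grasp point. The pads swing forward as they close: fully open they stand 13 mm farther back than shut.
Start: joints at [77.292, 4.979, 10.078, 95.1, 0, 90], TCP at [0.121, 0.537, 0.231] pointing down, gripper open.
Joint ranges: [-179.16, 179.16], [-48.56, 103.87], [-65.8, 70.77], [-126.05, 130.52], [-82.76, 87.17], [-180, 180]. Speed limits (degrees/s): [127.2, 127.2, 147.25, 180, 180, 180].

### API

Orientations are given as [roll, pitch, yaw] about the fixed x, y, z axes, in that order (R = Rz(yaw) Ry(pitch) Rx(roll)).
In Python, from workcell import bot gives the robot as it stands.
- The arm moves only by the tool play_rows, never from a script. Its argument "targets" is a list of rows, each an object with "grip": the closure in counts, from 0 (fully open) to 255 (shut); "linear": the shift along the world's x, y, z in cm, a list of three; "delta_rot": the turn, a rotation vector about the world's x, y, z in rad, a list of three. A call has 1 to 10 rows; each row is the pose to reach, as a shift and turn from the pose commanded when the call began; what a row does not reach only later rows make up. A row lasts 1/10 s, in which the tool goes at most 50 mm and 8.59 degrees, less where a joint would pass 70% of its speed; a pose out of reach is approached as far as the arm can. A call with a gripper value outside its range is refused whole. The fingers move at their own pace and stop on an object; "force" is the grip in N (left out, the last holds). Time passes only in rows, so rows that repeat a pose let the fingers close. It gives the time, the measured TCP pose, the force, the opening and the grip force at its end, in the units of the state.
- bot.get_obs(): the state, without advancing time (a new reading comes with each control period).
- bot.camera(name): name is "scene" or "side" or "wrist"; returns a dict with "color" (400x640x3 uint8, red, green, blue), "range_z" (400x640 float32, m along the optical axis (not along the pixel's ray), 0 where there is no reading), "fov_y" (degrees; the focal length in pixels is half the picture's height over the tangent of half this angle, whatever the lens; pixels are square), "cx", "cy" (the principal point, pixels), "world_to_cam" (4x4, takes a point from world to camera coordinates). Camera axes: x right, y up, looking along -z (the intrinsics and any distortion apply to the point x, -y, -z); pixel columns grow to the right and rows downward; lengths in m; the calibration is good to about 2 mm. A picture is of the moment at which its call begins.
- bot.job_done(): hands the job in; it is judged then, once.
Trained networks look in a picture, given as the dict that the camera call returned (one of the last four; its "shot" number tells which), for a name from the list of things; names that differ only in an ending like _2 or _b are one class to them, and where a whole thing is asked for, a point or a joint stands for the part that bears it (a point fixed in the world has none). Each returns a list of dicts, best first, with "conf" (0 to 1); they miss things now and then, are a little off and sometimes report something else, mostly with a low value. They report only what shows in the picture. A call takes as long as a camera call.
- bot.search_frame(picture, target): "box" ([left, top, right, bottom] in pixels, round what is visible of it).
- bot.trace(picture, target): "pixels" (400x640 bool, what is visible of it) and "box" ([left, top, right, bottom] in pixels, round what is visible of it).
- bot.pinpoint(picture, target): "pixel" ([column, row] in pixels: a listed point, or the origin of a listed thing).
The state is a dict: "time": time; "q": joint angles; "qd": joint speeds; "joint_efforts": joint torques, N m; "ee_pos": TCP position; "tcp_rot": TCP orientation; "wrist_force": force on the tool from outside, world axes, zero at the start; "torque": the same for the moment, N m; "opening": finger opening in m; "grasp_force": force on a finger pad.
Only numpy, scipy, OpenCV 4.12 (cv2) and the standard library are available. Lean on these libraries where they do the work, as an engineer would, in place of code of your own. Each camera call takes 0.05 s, during which the arm holds its last target. There are 200 camera calls.

## Working session

There is one attempt and no reset: what is moved stays moved. The work goes in short steps, Python scripts to look and compute and a tool call to move; the robot and the scene stay as the last step left them, time stands still between calls to the robot, and variables do not carry over. Pictures are saved under pics/ and viewed, at most 10 in all, crops included, and the job is handed in when it is done.

Besides the shell and the picture viewer there is one more tool, called by a JSON object that holds its "op" and its "data", one argument or row to a line. play_rows: Moves the arm, as the interface text tells. Its arguments: {"type":"object","properties":{"targets":{"type":"array","items":{"type":"object","properties":{"grip":{"type":"number"},"linear":{"type":"array","items":{"type":"number"}},"delta_rot":{"type":"array","items":{"type":"number"}}}}},"force":{"type":"number"}},"required":["targets"]}

```bash
mkdir -p pics
cat > h.py <<'E'
import numpy as np, cv2
from workcell import bot
def ray(p,uv):
    f=200/np.tan(np.radians(p["fov_y"])/2)
    d=np.array([(uv[0]-p["cx"])/f,-(uv[1]-p["cy"])/f,-1.0])
    M=np.linalg.inv(np.array(p["world_to_cam"])); return M[:3,3],M[:3,:3]@d
def deproj(p,uv,z=None):
    if z is None:
        u,v=int(round(uv[0])),int(round(uv[1])); w=p["range_z"][max(0,v-1):v+2,max(0,u-1):u+2]; w=w[w>0]; z=np.median(w) if len(w) else 0
    o,d=ray(p,uv); return o+d*z
def atz(p,uv,h):
    o,d=ray(p,uv); return o+d*(h-o[2])/d[2]
def proj(p,X):
    f=200/np.tan(np.radians(p["fov_y"])/2)
    c=np.array(p["world_to_cam"])@np.append(X,1); return p["cx"]+f*c[0]/-c[2], p["cy"]-f*c[1]/-c[2]
def cloud(p):
    v,u=np.nonzero(p["range_z"]>0); z=p["range_z"][v,u]
    f=200/np.tan(np.radians(p["fov_y"])/2)
    C=np.stack([(u-p["cx"])/f*z,-(v-p["cy"])/f*z,-z,np.ones_like(z)])
    return (np.linalg.inv(np.array(p["world_to_cam"]))@C)[:3].T,u,v
def save(p,n): cv2.imwrite("pics/"+n,cv2.cvtColor(p["color"],cv2.COLOR_RGB2BGR))
E
python3 - <<'E'
from h import *
np.set_printoptions(precision=3,suppress=True)
P={}
for n in("scene","side"):
    p=bot.camera(n); save(p,n+".png"); P[n]=p
    print(n,[k for k in p],np.linalg.inv(np.array(p["world_to_cam"]))[:3,3])
    for t in["winder","pointer","wheel_centre","mark","hub","brake_knob","glass_stand","lens_cap","heat_sink","ivory_knob"]:
        for r in bot.pinpoint(p,t)[:2]: print(t,np.array(r["pixel"]),round(r["conf"],2),deproj(p,r["pixel"]))
i=np.hstack([cv2.imread("pics/scene.png")])
print(bot.get_obs())
E
```

```text
scene ['color', 'range_z', 'fov_y', 'cx', 'cy', 'world_to_cam', 'shot'] [ 1.    -0.511  0.887]
winder [336.4 221.3] 0.7 [0.626 0.008 0.131]
winder [341.9 232.7] 0.15 [ 0.65  -0.001  0.112]
pointer [328.5 186. ] 0.81 [0.49  0.15  0.064]
wheel_centre [321.5 215.8] 0.72 [ 0.585 -0.002  0.132]
mark [342.4 233.4] 0.57 [ 0.652 -0.001  0.111]
hub [351.6 185.3] 0.97 [0.604 0.102 0.174]
hub [314.7 142.4] 0.22 [0.473 0.111 0.246]
brake_knob [313.4 142.8] 0.56 [0.47  0.108 0.245]
glass_stand [299.4 284.5] 0.95 [ 0.623 -0.141  0.017]
lens_cap [416.1 208.8] 0.58 [0.727 0.277 0.014]
heat_sink [256.  226.6] 0.81 [ 0.409 -0.081  0.031]
ivory_knob [377.3 189.9] 0.61 [0.597 0.261 0.027]
ivory_knob [295.5 286.2] 0.46 [ 0.618 -0.151  0.018]
side ['color', 'range_z', 'fov_y', 'cx', 'cy', 'world_to_cam', 'shot'] [ 0.148 -0.709  0.803]
winder [302.9 227.3] 0.59 [0.523 0.002 0.093]
winder [280.4 190.6] 0.53 [0.526 0.136 0.121]
pointer [307.9 179.8] 0.89 [0.608 0.13  0.133]
pointer [271.5 295.7] 0.16 [ 0.379 -0.11   0.031]
wheel_centre [313.5 213.2] 0.95 [ 0.55  -0.004  0.133]
wheel_centre [259.7 166.5] 0.34
[... 209 characters left out ...]
_stand [358.  279.1] 0.69 [ 0.59  -0.155  0.016]
lens_cap [311.7 179.6] 0.35 [0.619 0.129 0.13 ]
heat_sink [270.6 295.2] 0.81 [ 0.378 -0.108  0.031]
ivory_knob [280.6 191.7] 0.64 [0.527 0.137 0.116]
ivory_knob [294.1 183.2] 0.47 [0.565 0.13  0.136]
{'time': 1.1, 'q': array([77.292,  4.98 , 10.079, 95.101,  0.   , 90.   ]), 'qd': array([ 0.04 ,  0.011,  0.065, -0.004,  0.034,  0.022]), 'joint_efforts': array([ -0.001, -52.011,  46.487,   0.002,  -0.   ,  -0.   ]), 'ee_pos': array([0.121, 0.537, 0.231]), 'tcp_rot': array([-179.999,   -0.   ,  167.293]), 'wrist_force': array([-0.479,  0.78 , -0.846]), 'torque': array([ 0.001,  0.019, -0.019]), 'grasp_force': 0.0, 'opening': 0.08591662776460629}
```

View pics/scene.png

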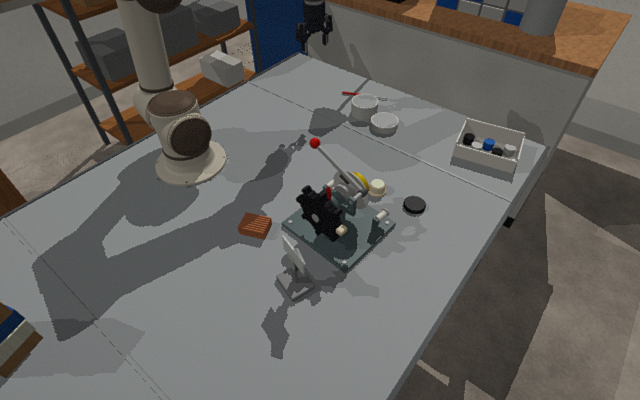

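View pics/side.png

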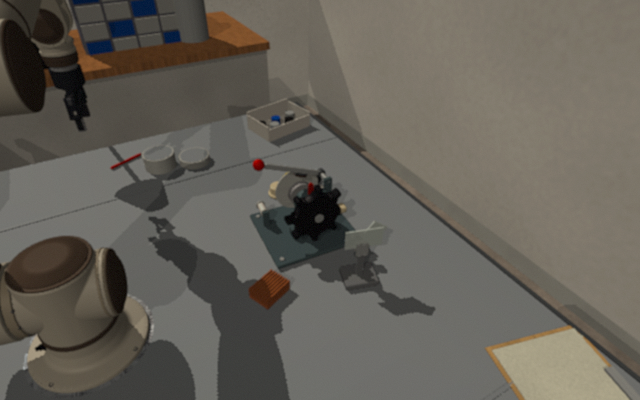

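The scene view shows the winder near (340,215), with the ivory mark at about (342,231) on the far side of the wheel, the raised red knob at (314,143), and the glass stand at (295,270) just in front of the wheel. The side view shows the wheel at (316,215), the knob at (259,165) and the glass at (365,250). Next I fit the winder pose.

```bash
cat > fit.py <<'E'
from h import *
from scipy.optimize import least_squares
np.set_printoptions(precision=3,suppress=True)
obs=[];S={"hub":(0,.067,.115),"wheel_centre":(0,-.075,.115),"pointer":(0,-.044,.193),"brake_knob":(.06-.185*np.cos(.4),.022,.165+.185*np.sin(.4))}
allp=[]
for n in("scene","side"):
    p=bot.camera(n)
    for t in S:
        r=bot.pinpoint(p,t)
        if r: obs.append((p,t,np.array(r[0]["pixel"]),r[0]["conf"]))
    X,u,v=cloud(p)
    s=(X[:,2]>.009)&(X[:,2]<.019)&(abs(X[:,0]-.57)<.25)&(abs(X[:,1]-.07)<.22)
    m=np.zeros((400,640),bool)
    for r in bot.trace(p,"winder")[:1]: m=r["pixels"]; print(r["conf"],m.sum(),r["box"])
    m=cv2.dilate(m.astype(np.uint8),np.ones((3,3)))>0
    a=X[s&m[v,u]]; allp.append(a); print(n,len(a),cv2.minAreaRect(a[:,:2].astype(np.float32)))
def W(q,s): c,d=np.cos(q[2]),np.sin(q[2]); return np.array([q[0]+c*s[0]-d*s[1],q[1]+d*s[0]+c*s[1],s[2]])
res=lambda q:np.concatenate([(np.array(proj(p,W(q,S[t])))-uv) for p,t,uv,c in obs])
q=least_squares(res,[.58,.06,0],loss="soft_l1").x
print("fit",q,np.degrees(q[2])); 
for (p,t,uv,c),e in zip(obs,res(q).reshape(-1,2)): print(t,round(c,2),uv,e)
A=np.vstack(allp); print(cv2.minAreaRect(A[:,:2].astype(np.float32)))
c,d=np.cos(q[2]),np.sin(q[2]); L=(A[:,:2]-q[:2])@np.array([[c,-d],[d,c]]); print("plate local pct",np.percentile(L,[1,99],axis=0))
for k in("mark",):
    for n in("scene","side"):
        p=bot.camera(n)
        for r in bot.pinpoint(p,k)[:2]:
            # intersect with wheel mid plane
            o,dd=ray(p,r["pixel"]); nrm=np.array([-d,c,0]); X0=W(q,(0,-.075,.115))
            Y=o+dd*((X0-o)@nrm)/(dd@nrm)-X0; x=Y@np.array([c,d,0]); print("mark",r["conf"],np.hypot(x,Y[2]),np.degrees(np.arctan2(x,Y[2])))
g=[]
E
python3 fit.py
```

```text
0.88 6517 [282.1, 139.6, 393.2, 271.5]
scene 2988 ((0.5735407471656799, 0.0865757167339325), (0.2303043007850647, 0.25400596857070923), 85.88872528076172)
0.88 6894 [249.1, 158.2, 356.2, 268.0]
side 2789 ((0.5811149477958679, 0.13189582526683807), (0.32995712757110596, 0.26811790466308594), 85.52450561523438)
fit [ 0.572  0.085 -0.072] -4.114873910777435
hub 0.81 [353.6 185.8] [-0.408  0.359]
wheel_centre 0.74 [318.4 217.2] [ 0.567 -3.187]
pointer 0.94 [327.8 187.8] [-0.878 -0.836]
brake_knob 0.92 [312.8 141.5] [0.205 1.427]
hub 0.96 [296.  185.3] [-1.604 -1.205]
wheel_centre 0.68 [313.7 212.9] [2.72  0.504]
pointer 0.94 [311.6 179.1] [-0.304  3.021]
brake_knob 0.89 [258.2 167.2] [ 0.912 -2.848]
((0.5811149477958679, 0.13189582526683807), (0.32995712757110596, 0.26811790466308594), 85.52450561523438)
plate local pct [[-0.126 -0.113]
 [ 0.126  0.111]]
mark 0.65 0.08177454561798408 95.98884622899689
mark 0.88 0.08545935684878558 96.20029958306165
mark 0.42 0.11368547970964783 -8.970341016798237
```

Winder pose: about (0.573, 0.086), yaw −4.1°, and it agrees with the plate extents. The mark is at about +96°, so lugs sit at 51° and 6°. I can sweep a closed finger down behind the 51° lug and over the top towards −x to −45°.

{"op": "play_rows", "data": {
  "targets": [
    {"grip":255,"linear":[0,0,5],"delta_rot":[0,0,0.1]},
    {"grip":255,"linear":[2,-2,9],"delta_rot":[0,0,0.15]},
    {"grip":255,"linear":[5,-5,9],"delta_rot":[0,0,0.15]},
    {"grip":255,"linear":[8.5,-8.5,9],"delta_rot":[0,0,0.15]},
    {"grip":255,"linear":[12,-12,9],"delta_rot":[0,0,0.15]},
    {"grip":255,"linear":[15.5,-15.5,9],"delta_rot":[0,0,0.15]},
    {"grip":255,"linear":[19,-19,9],"delta_rot":[0,0,0.15]},
    {"grip":255,"linear":[22.5,-22.5,9],"delta_rot":[0,0,0.15]},
    {"grip":255,"linear":[26,-26,9],"delta_rot":[0,0,0.15]},
    {"grip":255,"linear":[29.5,-29.5,9],"delta_rot":[0,0,0.15]}
  ]
}}

```text
time: 2.9
ee_pos: [0.4171, 0.2398, 0.3215]
tcp_rot: [180.0, 0.0, 175.9]
wrist_force: [-1.3, 1.4, -0.1]
opening: 0.0002
grasp_force: 0.0
```

{"op": "play_rows", "data": {
  "targets": [
    {"grip":255,"linear":[3.5,-3.5,0]},
    {"grip":255,"linear":[7,-7,0]},
    {"grip":255,"linear":[10.5,-10.5,0]},
    {"grip":255,"linear":[14,-14,0]},
    {"grip":255,"linear":[17.5,-17.5,0]},
    {"grip":255,"linear":[20.5,-20.5,0]},
    {"grip":255,"linear":[23,-23,0]},
    {"grip":255,"linear":[24.1,-23.7,0]},
    {"grip":255,"linear":[24.1,-23.7,0]},
    {"grip":255,"linear":[24.1,-23.7,0]}
  ]
}}

```text
validation failed for argument at $.ta...
```

{"op": "play_rows", "data": {
  "targets": [
    {"grip":255,"linear":[3.5,-3.5,0],"delta_rot":[0,0,0]},
    {"grip":255,"linear":[7,-7,0],"delta_rot":[0,0,0]},
    {"grip":255,"linear":[10.5,-10.5,0],"delta_rot":[0,0,0]},
    {"grip":255,"linear":[14,-14,0],"delta_rot":[0,0,0]},
    {"grip":255,"linear":[17.5,-17.5,0],"delta_rot":[0,0,0]},
    {"grip":255,"linear":[20.5,-20.5,0],"delta_rot":[0,0,0]},
    {"grip":255,"linear":[23,-23,0],"delta_rot":[0,0,0]},
    {"grip":255,"linear":[24.1,-23.7,0],"delta_rot":[0,0,0]},
    {"grip":255,"linear":[24.1,-23.7,0],"delta_rot":[0,0,0]},
    {"grip":255,"linear":[24.1,-23.7,0],"delta_rot":[0,0,0]}
  ]
}}

```text
time: 3.9
ee_pos: [0.6568, 0.0048, 0.321]
tcp_rot: [180.0, -0.0, 175.9]
wrist_force: [0.5, 0.4, 0.7]
opening: -0.0
grasp_force: 0.0
```

Run:
```python
from h import *
np.set_printoptions(precision=3,suppress=True)
p=bot.camera("wrist"); save(p,"w1.png")
o=bot.get_obs(); print(o["time"],o["ee_pos"],o["tcp_rot"])
q=(.573,.086,-.0716);c,d=np.cos(q[2]),np.sin(q[2])
W=lambda s:np.array([q[0]+c*s[0]-d*s[1],q[1]+d*s[0]+c*s[1],s[2]])
for t,s in {"wheel_centre":(0,-.075,.115),"pointer":(0,-.044,.193),"hub":(0,.067,.115),"mark":(.0835,-.075,.106)}.items():
    for r in bot.pinpoint(p,t)[:1]: print(t,r["conf"],np.array(r["pixel"]),"expected",proj(p,W(s)))
```

```text
3.95 [0.656 0.005 0.322] [179.99    0.003 175.915]
wheel_centre 0.96 [318.6  94.3] expected (np.float64(317.386522176829), np.float64(92.74026073056355))
pointer 0.68 [361.   90.2] expected (np.float64(354.925692245148), np.float64(89.28127081218372))
hub 0.75 [450.8  94.9] expected (np.float64(450.66335837613735), np.float64(92.54264074215509))
mark 0.72 [317.3 172. ] expected (np.float64(317.49973371870203), np.float64(168.37693195216892))
```

View pics/w1.png

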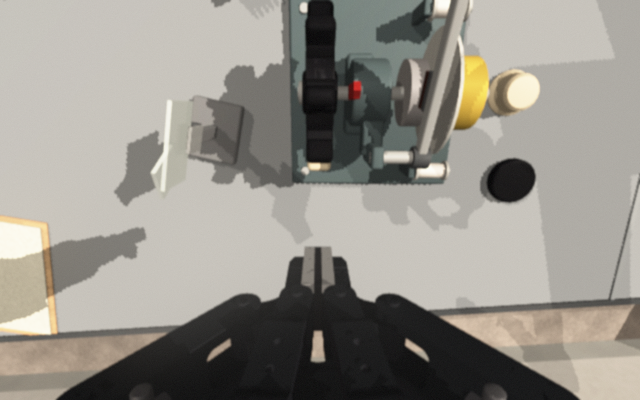

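The wrist view shows the wheel edge-on at (320,90), the ivory lug at its lower end (318,165) and the fingers at (318,265), clear of the glass at (180,140). Now I descend into the gap.

{"op": "play_rows", "data": {
  "targets": [
    {"grip":255,"linear":[0,0,-4],"delta_rot":[0,0,0]},
    {"grip":255,"linear":[0,0,-8],"delta_rot":[0,0,0]},
    {"grip":255,"linear":[0,0,-12],"delta_rot":[0,0,0]},
    {"grip":255,"linear":[0,0,-15],"delta_rot":[0,0,0]},
    {"grip":255,"linear":[0,0,-17.3],"delta_rot":[0,0,0]},
    {"grip":255,"linear":[0,0,-17.3],"delta_rot":[0,0,0]},
    {"grip":255,"linear":[0,0,-17.3],"delta_rot":[0,0,0]}
  ]
}}

```text
time: 4.85
ee_pos: [0.6568, 0.0049, 0.1493]
tcp_rot: [180.0, 0.0, 175.9]
wrist_force: [0.1, 0.2, 1.5]
opening: 0.0001
grasp_force: 0.0
```

{"op": "play_rows", "data": {
  "targets": [
    {"grip":255,"linear":[-0.5,0.04,0.2],"delta_rot":[0,0,0]},
    {"grip":255,"linear":[-1,0.07,0.5],"delta_rot":[0,0,0]},
    {"grip":255,"linear":[-1.5,0.11,0.8],"delta_rot":[0,0,0]},
    {"grip":255,"linear":[-2,0.14,1.1],"delta_rot":[0,0,0]},
    {"grip":255,"linear":[-2.5,0.18,1.4],"delta_rot":[0,0,0]},
    {"grip":255,"linear":[-3,0.22,1.7],"delta_rot":[0,0,0]},
    {"grip":255,"linear":[-3.5,0.25,2.1],"delta_rot":[0,0,0]},
    {"grip":255,"linear":[-4,0.29,2.5],"delta_rot":[0,0,0]},
    {"grip":255,"linear":[-4.5,0.32,2.9],"delta_rot":[0,0,0]},
    {"grip":255,"linear":[-5,0.36,3.2],"delta_rot":[0,0,0]}
  ]
}}

```text
time: 5.85
ee_pos: [0.6064, 0.0081, 0.1804]
tcp_rot: [-180.0, -0.0, 175.9]
wrist_force: [1.0, -0.5, -0.3]
opening: 0.0002
grasp_force: 0.3
```

{"op": "play_rows", "data": {
  "targets": [
    {"grip":255,"linear":[-0.8,0.06,0.2],"delta_rot":[0,0,0]},
    {"grip":255,"linear":[-1.6,0.11,0.3],"delta_rot":[0,0,0]},
    {"grip":255,"linear":[-2.4,0.17,0.3],"delta_rot":[0,0,0]},
    {"grip":255,"linear":[-3.2,0.23,0.3],"delta_rot":[0,0,0]},
    {"grip":255,"linear":[-4,0.29,0.3],"delta_rot":[0,0,0]},
    {"grip":255,"linear":[-4.7,0.34,0.3],"delta_rot":[0,0,0]},
    {"grip":255,"linear":[-5.3,0.38,0.2],"delta_rot":[0,0,0]},
    {"grip":255,"linear":[-5.9,0.42,0.1],"delta_rot":[0,0,0]},
    {"grip":255,"linear":[-6.4,0.46,0],"delta_rot":[0,0,0]},
    {"grip":255,"linear":[-6.7,0.48,0],"delta_rot":[0,0,0]}
  ]
}}

```text
time: 6.85
ee_pos: [0.5395, 0.013, 0.1802]
tcp_rot: [-180.0, -0.0, 175.9]
wrist_force: [1.2, 0.1, 0.5]
opening: 0.0
grasp_force: 0.4
```

```bash
cat > mk.py <<'E'
from h import *
import sys
q=(.573,.086,-.0716);c,d=np.cos(q[2]),np.sin(q[2])
W=lambda s:np.array([q[0]+c*s[0]-d*s[1],q[1]+d*s[0]+c*s[1],s[2]])
out=[]
for n in("scene","side"):
    p=bot.camera(n)
    nrm=np.array([-d,c,0]);X0=W((0,-.075,.115))
    for r in bot.pinpoint(p,"mark")[:2]:
        o,dd=ray(p,r["pixel"]);Y=o+dd*((X0-o)@nrm)/(dd@nrm)-X0;x=Y@np.array([c,d,0])
        print(n,np.round(r["pixel"],1),round(r["conf"],2),"r",np.hypot(x,Y[2]).round(4),"deg",np.degrees(np.arctan2(x,Y[2])).round(1))
    u,v=map(int,proj(p,X0)); im=cv2.cvtColor(p["color"],cv2.COLOR_RGB2BGR)[max(0,v-50):v+50,u-65:u+65]
    out.append(cv2.resize(im,None,fx=3,fy=3,interpolation=cv2.INTER_CUBIC))
cv2.imwrite("pics/"+sys.argv[1],np.hstack(out))
o=bot.get_obs();print(o["time"],o["ee_pos"],o["wrist_force"])
E
python3 mk.py m1.png
```

```text
scene [320.4 194.5] 0.79 r 0.0773 deg 3.2
side [320.9 187. ] 0.81 r 0.0799 deg 7.8
side [304.1 228.1] 0.44 r 0.0519 deg -136.6
7.05 [0.53999709 0.01290558 0.18033013] [ 0.07360252 -0.03421819  0.27407348]
```

View pics/m1.png

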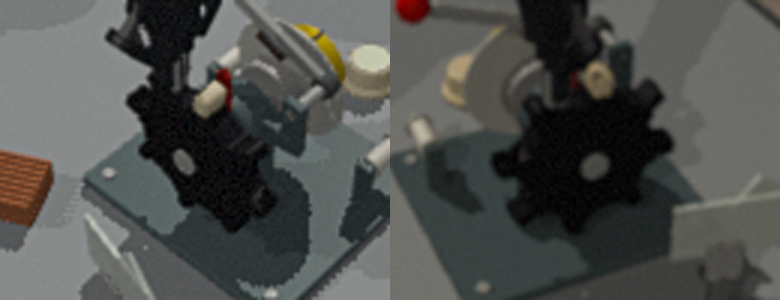

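The mark is near the top, about +7° by the side view and by finger contact geometry; the crops show the ivory lug just right of the red pointer. I nudge it a little further.

{"op": "play_rows", "data": {
  "targets": [
    {"grip":255,"linear":[-0.2,0.01,-0.1],"delta_rot":[0,0,0]},
    {"grip":255,"linear":[-0.4,0.03,-0.2],"delta_rot":[0,0,0]},
    {"grip":255,"linear":[-0.5,0.04,-0.35],"delta_rot":[0,0,0]},
    {"grip":255,"linear":[-0.6,0.04,-0.5],"delta_rot":[0,0,0]},
    {"grip":255,"linear":[-0.7,0.05,-0.5],"delta_rot":[0,0,0]},
    {"grip":255,"linear":[-0.75,0.05,-0.5],"delta_rot":[0,0,0]},
    {"grip":255,"linear":[-0.75,0.05,-0.5],"delta_rot":[0,0,0]},
    {"grip":255,"linear":[-0.75,0.05,-0.5],"delta_rot":[0,0,0]}
  ]
}}

```text
time: 7.85
ee_pos: [0.5324, 0.0134, 0.1753]
tcp_rot: [180.0, -0.0, 175.9]
wrist_force: [1.1, -0.1, 0.5]
opening: 0.0
grasp_force: 0.0
```

```bash
python3 mk.py m2.png
```

```text
side [318.1 187.6] 0.9 r 0.0797 deg 2.3
8.05 [0.53246206 0.01343357 0.1752368 ] [-0.49316768  0.06538786  0.61679365]
```

View pics/m2.png

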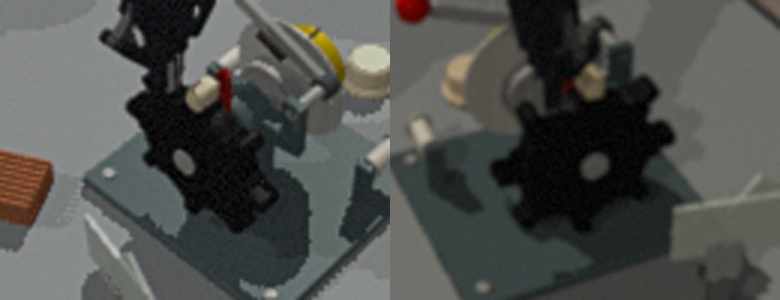

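The mark is 1–2° from the top, and in the crops it lines up with the red pointer. I back the finger off, lift, and check again.

{"op": "play_rows", "data": {
  "targets": [
    {"grip":255,"linear":[0.5,-0.04,0.1],"delta_rot":[0,0,0]},
    {"grip":255,"linear":[0.5,-0.04,2],"delta_rot":[0,0,0]},
    {"grip":255,"linear":[0.5,-0.04,6],"delta_rot":[0,0,0]},
    {"grip":255,"linear":[0.5,-0.04,10.5],"delta_rot":[0,0,0]},
    {"grip":255,"linear":[0,2,12.5],"delta_rot":[0,0,0]},
    {"grip":255,"linear":[-2,5,12.5],"delta_rot":[0,0,0]},
    {"grip":255,"linear":[-4.5,8,12.5],"delta_rot":[0,0,0]},
    {"grip":255,"linear":[-6.8,10.2,12.5],"delta_rot":[0,0,0]},
    {"grip":255,"linear":[-6.8,10.2,12.5],"delta_rot":[0,0,0]},
    {"grip":255,"linear":[-6.8,10.2,12.5],"delta_rot":[0,0,0]}
  ]
}}

```text
time: 9.05
ee_pos: [0.4646, 0.1158, 0.3006]
tcp_rot: [180.0, 0.1, 176.0]
wrist_force: [0.5, -1.0, -0.3]
opening: -0.0001
grasp_force: 0.0
```

```bash
python3 mk.py m3.png
python3 - <<'E'
from h import *
for n in("scene","side"):
    p=bot.camera(n)
    for r in bot.trace(p,"brake_knob")[:1]:
        m=r["pixels"]; v,u=np.nonzero(m); print(n,r["conf"],m.sum(),u.mean(),v.mean(),deproj(p,(u.mean(),v.mean())),"exp",proj(p,(.4645,.1158,.237)))
E
```

```text
scene [318.3 194.4] 0.78 r 0.0725 deg -2.4
side [314.7 186.4] 0.76 r 0.0863 deg -4.1
9.25 [0.46508457 0.114878   0.30001467] [-0.43445677 -0.06048437 -0.0104912 ]
scene 0.88 532 337.20676691729324 166.52255639097746 [0.55028156 0.1086569  0.20505895] exp (np.float64(313.50986070355253), np.float64(142.97668134538185))
side 0.95 526 287.6197718631179 169.15209125475286 [0.53667048 0.10807732 0.20337246] exp (np.float64(259.43294349239255), np.float64(164.10272359300913))
```

View pics/m3.png

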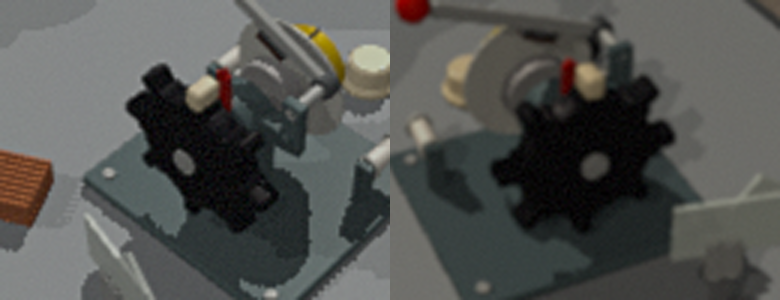

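```bash
cat > ang.py <<'E'
from h import *
from itertools import product
q=(.573,.086,-.0716);c,d=np.cos(q[2]),np.sin(q[2])
W=lambda s:np.array([q[0]+c*s[0]-d*s[1],q[1]+d*s[0]+c*s[1],s[2]])
S=8
for n in("scene","side","wrist"):
    p=bot.camera(n); a=p["color"].astype(int)
    u0,v0=proj(p,W((0,-.075,.115+.074))); R=60 if n=="wrist" else 22
    iv=((a.min(2)>95)&(a[...,0]-a[...,2]>22)&(a[...,0]-a[...,1]<40))
    vv,uu=np.mgrid[:400,:640]; iv&=(abs(uu-u0)<R)&(abs(vv-v0)<R)
    k,lab,st,cen=cv2.connectedComponentsWithStats(iv.astype(np.uint8))
    if k<2: print(n,"none"); continue
    j=1+st[1:,4].argmax(); M=lab==j
    best=[]
    for sh in product((-2,-1,0,1,2),repeat=2) :
      for t in np.arange(-12,12.1,1):
        th=np.radians(t); pts=[]
        for r,w,y in product((.064,.084),(-.008,.008),(-.088,-.062)):
            pts.append(proj(p,W((r*np.sin(th)+w*np.cos(th),y,.115+r*np.cos(th)-w*np.sin(th)))))
        h=cv2.convexHull((np.array(pts)+sh).astype(np.float32)); m=np.zeros((400,640),np.uint8); cv2.fillConvexPoly(m,np.round(h*16).astype(np.int32),1,shift=4)
        best.append(((m.astype(bool)&M).sum()/(m.astype(bool)|M).sum(),t,sh))
    z=[b for b in best if b[2]==(0,0)]; print(n,M.sum(),cen[j].round(1),"noshift",max(z),"free",sorted(best)[-3:])
E
python3 ang.py
```

```text
scene 44 [321.  192.8] noshift (np.float64(0.352), np.float64(1.0), (0, 0)) free [(np.float64(0.352), np.float64(1.0), (2, 0)), (np.float64(0.352), np.float64(1.0), (2, 1)), (np.float64(0.36065573770491804), np.float64(10.0), (-2, -2))]
side 29 [316.9 186.9] noshift (np.float64(0.23015873015873015), np.float64(0.0), (0, 0)) free [(np.float64(0.23577235772357724), np.float64(-2.0), (2, -2)), (np.float64(0.23577235772357724), np.float64(-2.0), (2, -1)), (np.float64(0.23577235772357724), np.float64(-2.0), (2, 0))]
wrist 101 [212.8 304.3] noshift (np.float64(0.11966824644549763), np.float64(-8.0), (0, 0)) free [(np.float64(0.12073170731707317), np.float64(-10.0), (0, 2)), (np.float64(0.12073170731707317), np.float64(-10.0), (1, 2)), (np.float64(0.12073170731707317), np.float64(-10.0), (2, 2))]
```

```bash
cat > ang2.py <<'E'
from h import *
from scipy.ndimage import map_coordinates as mc
q=(.573,.086,-.0716);c,d=np.cos(q[2]),np.sin(q[2])
W=lambda s:np.array([q[0]+c*s[0]-d*s[1],q[1]+d*s[0]+c*s[1],s[2]])
th=np.radians(np.arange(0,360,1.))
for n in("scene","side"):
    p=bot.camera(n); g=p["color"].sum(2)/3.
    for y in(-.088,-.075):
      for r in(.070,.075,.08):
        P=np.array([proj(p,W((r*np.sin(t),y,.115+r*np.cos(t)))) for t in th])
        s=np.minimum(mc(g,[P[:,1],P[:,0]],order=1),90)
        F=(s*np.exp(-8j*th)).sum(); print(n,y,r,"lug phase deg",round(np.degrees(np.angle(-F))/-8,2),"amp",abs(F).round())
E
python3 ang2.py
```

```text
scene -0.088 0.07 lug phase deg 13.71 amp 324.0
scene -0.088 0.075 lug phase deg 20.73 amp 845.0
scene -0.088 0.08 lug phase deg -19.96 amp 649.0
scene -0.075 0.07 lug phase deg 18.74 amp 841.0
scene -0.075 0.075 lug phase deg 6.76 amp 1584.0
scene -0.075 0.08 lug phase deg 3.64 amp 2749.0
side -0.088 0.07 lug phase deg 0.06 amp 1214.0
side -0.088 0.075 lug phase deg 4.68 amp 786.0
side -0.088 0.08 lug phase deg 13.45 amp 525.0
side -0.075 0.07 lug phase deg 4.89 amp 1822.0
side -0.075 0.075 lug phase deg 5.57 amp 2790.0
side -0.075 0.08 lug phase deg 5.84 amp 2356.0
```

```bash
cat > ang3.py <<'E'
from h import *
np.set_printoptions(precision=4,suppress=True)
q=(.573,.086,-.0716);c,d=np.cos(q[2]),np.sin(q[2])
for n in("wrist","scene","side"):
    p=bot.camera(n); X,u,v=cloud(p); a=p["color"][v,u].astype(int)
    L=np.c_[(X[:,:2]-q[:2])@np.array([[c,-d],[d,c]]),X[:,2]]
    k=(abs(L[:,1]+.075)<.012)&(abs(L[:,0])<.03)&(L[:,2]>.192)&(L[:,2]<.205)
    print(n,np.linalg.inv(np.array(p["world_to_cam"]))[:3,3],k.sum())
    if k.sum()>3: print(" lug top x mm: mean,min,max",1e3*L[k,0].mean(),1e3*L[k,0].min(),1e3*L[k,0].max(),"slope deg",np.degrees(np.arctan(np.polyfit(L[k,0],L[k,2],1)[0])), "z",L[k,2].mean(),"deg",np.degrees(np.arcsin(L[k,0].mean()/.084)))
    m=(abs(L[:,1]+.044)<.006)&(abs(L[:,0])<.02)&(L[:,2]>.165)&(a[:,0]>2*a[:,1])
    if m.sum()>3: print(" pointer x",1e3*np.array([L[m,0].mean(),L[m,0].min(),L[m,0].max()]),"zmax",L[m,2].max())
E
python3 ang3.py
```

```text
wrist [0.3871 0.1211 0.443 ] 28
 lug top x mm: mean,min,max -4.148005396187902 -5.430772043125272 -2.762384949510968 slope deg 55.0311357351283 z 0.19459104488924636 deg -2.830474981278344
 pointer x [-6.1501 -8.1357  0.903 ] zmax 0.17775378311819584
scene [ 0.9995 -0.5111  0.8866] 58
 lug top x mm: mean,min,max 7.077926056474385 -2.182393500602847 14.493382422219973 slope deg -9.271168220265832 z 0.19852059975863198 deg 4.833532243841011
 pointer x [ 2.8382 -4.7543  8.4711] zmax 0.19458868348698233
side [ 0.1476 -0.7093  0.8026] 40
 lug top x mm: mean,min,max -2.0200987719259644 -9.00769938297184 5.881113048734378 slope deg 5.763434056833825 z 0.19723531486119067 deg -1.3780273012339237
 pointer x [ -6.3234 -12.0263   0.1365] zmax 0.19069497008848924
```

Measured against the pointer, all three views put the mark at about +2.8°, within the 6.9° tolerance. Now I press the brake.

{"op": "play_rows", "data": {
  "targets": [
    {"grip":255,"linear":[0,0,-3],"delta_rot":[0,0,0]},
    {"grip":255,"linear":[0,0,-4.5],"delta_rot":[0,0,0]},
    {"grip":255,"linear":[-0.2,0,-5.5],"delta_rot":[0,0,0]},
    {"grip":255,"linear":[-0.5,0,-6.5],"delta_rot":[0,0,0]},
    {"grip":255,"linear":[-0.8,0,-7.5],"delta_rot":[0,0,0]},
    {"grip":255,"linear":[-1.1,0.1,-8.5],"delta_rot":[0,0,0]},
    {"grip":255,"linear":[-1.3,0.1,-9.5],"delta_rot":[0,0,0]},
    {"grip":255,"linear":[-1.4,0.1,-10.5],"delta_rot":[0,0,0]},
    {"grip":255,"linear":[-1.4,0.1,-11.3],"delta_rot":[0,0,0]},
    {"grip":255,"linear":[-1.4,0.1,-11.7],"delta_rot":[0,0,0]}
  ]
}}

```text
time: 10.85
ee_pos: [0.4503, 0.1164, 0.1823]
tcp_rot: [-180.0, -0.0, 175.9]
wrist_force: [-0.4, 1.2, 1.7]
opening: 0.0003
grasp_force: 0.6
```

{"op": "play_rows", "data": {
  "targets": [
    {"grip":255,"linear":[0,0,-0.1],"delta_rot":[0,0,0]},
    {"grip":255,"linear":[0,0,-0.2],"delta_rot":[0,0,0]},
    {"grip":255,"linear":[0,0,-0.3],"delta_rot":[0,0,0]},
    {"grip":255,"linear":[0,0,-0.3],"delta_rot":[0,0,0]}
  ]
}}

```text
time: 11.25
ee_pos: [0.4507, 0.1164, 0.1804]
tcp_rot: [180.0, 0.0, 175.9]
wrist_force: [0.8, 0.4, 0.3]
opening: -0.0003
grasp_force: 0.3
```

Not solid yet (force is about 1 N), so I keep going in small steps.

{"op": "play_rows", "data": {
  "targets": [
    {"grip":255,"linear":[0,0,-0.1],"delta_rot":[0,0,0]},
    {"grip":255,"linear":[0,0,-0.15],"delta_rot":[0,0,0]},
    {"grip":255,"linear":[0,0,-0.2],"delta_rot":[0,0,0]},
    {"grip":255,"linear":[0,0,-0.2],"delta_rot":[0,0,0]}
  ]
}}

```text
time: 11.65
ee_pos: [0.4506, 0.1165, 0.1789]
tcp_rot: [180.0, 0.1, 175.9]
wrist_force: [-1.8, -0.8, 5.4]
opening: -0.0001
grasp_force: 2.7
```

{"op": "play_rows", "data": {
  "targets": [
    {"grip":255,"linear":[0,0,-0.1],"delta_rot":[0,0,0]},
    {"grip":255,"linear":[0,0,-0.15],"delta_rot":[0,0,0]},
    {"grip":255,"linear":[0,0,-0.15],"delta_rot":[0,0,0]}
  ]
}}

```text
time: 11.95
ee_pos: [0.4506, 0.1165, 0.1782]
tcp_rot: [180.0, 0.1, 175.9]
wrist_force: [-4.1, -0.3, 10.3]
opening: -0.0
grasp_force: 5.6
```

{"op": "play_rows", "data": {
  "targets": [
    {"grip":255,"linear":[0,0,-0.1],"delta_rot":[0,0,0]},
    {"grip":255,"linear":[0,0,-0.15],"delta_rot":[0,0,0]},
    {"grip":255,"linear":[0,0,-0.15],"delta_rot":[0,0,0]},
    {"grip":255,"linear":[0,0,-0.15],"delta_rot":[0,0,0]}
  ]
}}

```text
time: 12.35
ee_pos: [0.4506, 0.1166, 0.1775]
tcp_rot: [179.9, 0.1, 175.9]
wrist_force: [-7.0, -0.8, 17.9]
opening: -0.0001
grasp_force: 8.7
```

Solid at about 18 N. Releasing straight up.

{"op": "play_rows", "data": {
  "targets": [
    {"grip":255,"linear":[0,0,0.3],"delta_rot":[0,0,0]},
    {"grip":255,"linear":[0,0,1],"delta_rot":[0,0,0]},
    {"grip":255,"linear":[0,0,4],"delta_rot":[0,0,0]},
    {"grip":255,"linear":[0,0,8],"delta_rot":[0,0,0]},
    {"grip":255,"linear":[-3,3,12],"delta_rot":[0,0,0]},
    {"grip":255,"linear":[-6,6,14],"delta_rot":[0,0,0]},
    {"grip":255,"linear":[-8,8,14],"delta_rot":[0,0,0]},
    {"grip":255,"linear":[-8,8,14],"delta_rot":[0,0,0]}
  ]
}}

```text
time: 13.15
ee_pos: [0.3689, 0.1984, 0.3169]
tcp_rot: [179.9, 0.1, 176.1]
wrist_force: [0.9, -0.2, -0.7]
opening: -0.0006
grasp_force: 0.0
```

```bash
python3 ang3.py; python3 mk.py m4.png
python3 - <<'E'
from h import *
for n in("scene","side"):
    p=bot.camera(n); a=p["color"].astype(int); X,u,v=cloud(p); b=a[v,u]
    k=(b[:,0]>100)&(b[:,0]>2.2*b[:,1])&(b[:,0]>2.2*b[:,2])&(abs(X[:,0]-.45)<.04)&(abs(X[:,1]-.115)<.04)
    print(n,"knob",k.sum(),X[k].mean(0) if k.any() else "", "ztop",X[k,2].max() if k.any() else "", u[k].mean(),v[k].mean(),"exp",proj(p,(.4500,.1168,.165)))
E
```

```text
wrist [0.2912 0.2037 0.4595] 0
scene [ 0.9995 -0.5111  0.8866] 58
 lug top x mm: mean,min,max 6.980816057908104 -2.0467137687256165 14.05176290767929 slope deg -9.31137972493495 z 0.1979943759540752 deg 4.767061074886109
 pointer x [ 2.6677 -3.9867  7.9063] zmax 0.19231122578551818
side [ 0.1476 -0.7093  0.8026] 44
 lug top x mm: mean,min,max -1.843291126552668 -9.117409995089139 6.641859786121042 slope deg 7.7483979502481475 z 0.1973009614533753 deg -1.257396188976393
 pointer x [ -6.3301 -11.6204   1.1278] zmax 0.19193024198298425
scene [318.9 192.7] 0.95 r 0.0801 deg -0.6
13.5 [0.37094119 0.19585821 0.31482125] [-0.16587341  0.40290163 -0.24775989]
scene knob 51 [0.45393728 0.11488008 0.1752657 ] ztop 0.18079860459533081 310.88235294117646 159.13725490196077 exp (np.float64(310.3456885382193), np.float64(160.9905391031728))
side knob 48 [0.44165992 0.11314439 0.17432292] ztop 0.179286921931317 253.35416666666666 187.97916666666666 exp (np.float64(256.12688585787714), np.float64(189.2554088866869))
```

View pics/m4.png

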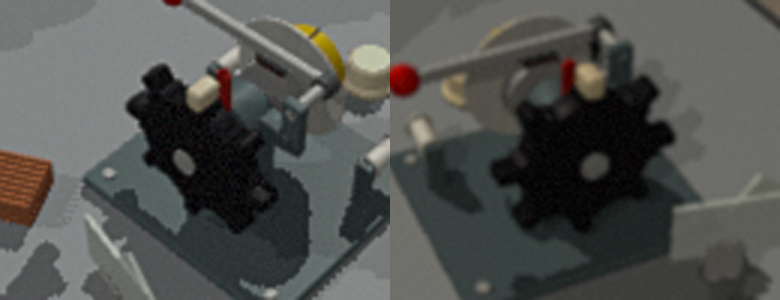

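The lever is level with the knob top at 0.180 m, the mark hasn't moved and is about 3° from the top, and nothing else has shifted. Handing in.

```bash
python3 -c "
from workcell import bot
print(bot.job_done())"
```

```text
the job is handed in; nothing more can be done
None
```

I handed the job in with the ivory mark about 3° from the top (limit about 7°), the brake lever pressed down solid on the drum, the arm clear of everything, and no bystander touched; the hand-in returned no verdict.

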